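# Shut the burr chest before grinding

### The job

Close up the green burr chest before the grinding dust flies: with the fingertips, push both of its open drawers fully home, and push its raised lid down until it lies fully shut. Push gently and slam nothing, do not grip, lift or pull anything, and leave the things standing around it where they are.

Things in the scene. Friction and masses are not known exactly. Their poses are not given: they have to be found in the camera images.
- chest: The burr chest, a low green steel box screwed to the bench: 180 deep (its x), 220 wide (its y), 80 high without the lid. Origin: centre of its underside, at bench height. Its -x axis points out of the drawer side; its +x side carries the lid hinge. Two drawers lie side by side below; above them is an open tray of burrs, all lower than the 80 mm rim, which the lid covers.
- drawer_a (a joint): How far the drawer on the chest's +y side is out, in m: 0 fully home (the stop), grows as it slides out along the chest's -x axis. It starts 0.03 to 0.08 out, slides with about 1.5 N of friction and stays where left.
- drawer_b (a joint): The same for the drawer on the chest's -y side.
- drawer_a_pull (a point): Centre of the outer (chest -x) face of drawer a's red pull, a ledge 70 wide (chest y), 12 high and standing 12 out from the grey drawer front; this point is 34 above the bench. The drawer front is 99 wide and reaches from 6 to 44 mm above the bench. Moves with the drawer. When the drawer is home the pull's face is 12 mm out from the chest's front.
- drawer_b_pull (a point): The same point on drawer b's red pull.
- lid (a joint): Opening angle of the lid in rad: 0 shut (level, on the rim), 1.57 upright. It starts 0.7 to 1.3 open. The hinge is stiff (0.35 N m of friction) and the 0.2 kg lid stays at any angle where it is left; about 2 to 4 N near its free edge moves it.
- lid_hinge (a point): Middle of the lid's hinge line, 83 above the bench on the chest's +x side; the line runs along the chest's y. Its frame turns with the lid: -x runs along the lid towards its free edge, +z points out of the lid's outer (upper) face.
- lid_edge (a point): Middle of the lid's free edge, 186 from the hinge line, in the lid's mid-plane. The lid is a flat green plate 186 long, 224 wide, 6 thick with a thin white stripe on its outer face; its outer face lies 3 from this mid-plane, so at 86 above the bench when shut.
- glue: White squeeze bottle, 56 diameter, 150 high, standing loose on the bench. Origin: centre of its underside. Leave alone.
- jar: Glass jar with brushes and modelling tools, 72 diameter, 210 high over all, loose. Origin: centre of its underside. Leave alone.
- hammer: Lump hammer standing on its 50 x 100 x 50 high steel head, wooden handle upright, 200 high, loose. Origin: centre of its underside. Leave alone.
- stone: Brick-red rubbing stone, 110 x 55 x 30, lying loose on the bench. Origin: centre of its underside. Leave alone.

How it is judged:
At the end, for the whole second after the job is handed in: Both drawers within 4 mm of fully home, the lid within 0.03 rad (about 5 mm at its edge) of shut, and the bottle, jar, hammer and stone within 20 mm of where they stood (value of joint each of drawer_a, drawer_b below 0.004 m and value of joint lid below 0.03 rad and distance of each of glue, jar, hammer, stone from where it was at the start of the episode below 0.02 m); the robot touches nothing.
It fails at once if a thing standing by was moved more than 20 mm, lifted or tipped (distance of any of glue, jar, hammer, stone from where it was at the start of the episode above 0.02 m or angle between any of glue, jar, hammer, stone's own z axis and vertical above 0.3 rad).
It fails at once if the lid was slammed (closing faster than 2.5 rad/s) or a drawer was slammed (faster than 0.4 m/s) (velocity of joint lid below -2.5 rad/s or velocity of joint any of drawer_a, drawer_b below -0.4 m/s).
It fails at once if the chest was pulled further open (a drawer beyond 95 mm or the lid beyond 1.45 rad) (value of joint any of drawer_a, drawer_b above 0.095 m or value of joint lid above 1.45 rad).
It fails at once if a drawer or the lid was gripped or forced on its way (over 40 N from the fingers before it is nearly shut) ((contact force between the fingers and drawer_a above 40 N and value of joint drawer_a above 0.01 m) or (contact force between the fingers and drawer_b above 40 N and value of joint drawer_b above 0.01 m) or (contact force between the fingers and lid above 40 N and value of joint lid above 0.1 rad)).
It fails at once if a drawer or the lid was pressed against its stop with more than 80 N (contact force between the fingers and drawer_a above 80 N or contact force between the fingers and drawer_b above 80 N or contact force between the fingers and lid above 80 N).
It also fails if it takes over 64 s, if anything falls off the work surface, if the arm or the gripper's body presses on something with over 40 N, if the wrist force passes 120 N, or if a joint passes its speed limit or range.

### The arm

A 7-joint arm with a two-finger parallel gripper is mounted at the origin on the work surface. World frame = base frame: x ahead of the robot, y to its left, z up, the work surface at z = 0. Lengths are in m, angles in rad, forces in N, time in s.
With the tool pointing down it reaches from about 0.425 to 0.875 m from the base axis. Payload 8.4 kg.
Tool frame: the origin (TCP) lies midway between the tips of the shut fingers; the grasp point (between the pads) lies 19 mm behind it; z points along the fingers, y is the line along which they close (so a half turn about z gives the same grasp; the last joint's range is limited). The gripper opens to 85 mm and grips with 20 to 120 N. Pads are 22 mm wide; open, the fingers measure 114 mm over their backs; the gripper's body (76 mm by 85 mm) begins 54 mm behind the grasp point. The pads swing forward as they close: fully open they stand 13 mm farther back than shut.
Start: joints at [1.244, 0.333, 0.04, 1.465, -0.013, 1.343, -0.059], TCP at [0.147, -0.633, 0.231] pointing down, gripper open.
Joint ranges: [-2.58, 2.58], [-0.38, 2.09], [-1.3, 1.39], [0.25, 2.4], [-1.5, 4.64], [0.08, 2.09], [-2.65, 2.65]. Speed limits (rad/s): [2.22, 2.22, 2.79, 2.79, 3.14, 3.14, 3.14].

### API

Orientations are given as a unit quaternion [w, x, y, z].
In Python, from workcell import * gives the robot as it stands.
- The arm moves only by the shell command python3 -m handwheel 'ROWS'. ROWS is JSON, a list of rows, each an object of numbers: "gripper": the opening, from 0 (shut) to 1 (fully open); "tx", "ty", "tz": the shift along the tool's x, y, z in cm; "roll": the turn about the tool's z in rad. In form: [{"gripper": .., "tx": .., "ty": .., "tz": .., "roll": ..}, ...]. A call has 1 to 8 rows; each row is the pose to reach, as a shift and turn from the pose commanded when the call began, along the tool's axes at that moment; what a row does not reach only later rows make up. A row lasts 1/12 s, in which the tool goes at most 41.7 mm and 7.16 degrees, less where a joint would pass 70% of its speed; a pose out of reach is approached as far as the arm can. A call with a gripper value outside its range is refused whole. The fingers move at their own pace and stop on an object; the grip force is fixed at half the most. Time passes only in rows, so rows that repeat a pose let the fingers close. It gives the time, the measured TCP pose, the force, the opening and the grip force at its end, in the units of the state.
- get_obs(): the state, without advancing time (a new reading comes with each control period).
- snapshot(name): name is "scene" or "top" or "wrist"; returns a dict with "pixels" (420x560x3 uint8, red, green, blue), "fovy" (degrees; the focal length in pixels is half the picture's height over the tangent of half this angle, whatever the lens; pixels are square), "cx", "cy" (the principal point, pixels), "view" (4x4, takes a point from world to camera coordinates). Camera axes: x right, y down, z forward; pixel columns grow to the right and rows downward; lengths in m; the calibration is good to about 2 mm. The wrist camera is an equidistant fisheye: a pixel r from the principal point sees the ray r / f radians off the axis. A picture is of the moment at which its call begins. There is no depth.
- sign_off(): hands the job in; it is judged then, once.
The state is a dict: "clock": time; "joints": joint angles; "qvel": joint speeds; "tau": joint torques, N m; "tool_pos": TCP position; "orientation": TCP orientation; "force": force on the tool from outside, world axes, zero at the start; "wrist_torque": the same for the moment, N m; "opening": opening from 0.0 (shut) to 1.0 (fully open); "gripper_force": force on a finger pad.
Only numpy, scipy, OpenCV 4.12 (cv2) and the standard library are available. Lean on these libraries where they do the work, as an engineer would, in place of code of your own. Each camera call takes 0.05 s, during which the arm holds its last target. There are 200 camera calls.

## Working session

There is one attempt and no reset: what is moved stays moved. The work goes in short steps, Python scripts to look and compute and a shell command to move; the robot and the scene stay as the last step left them, time stands still between calls to the robot, and variables do not carry over. Pictures are saved under pics/ and viewed, at most 10 in all, crops included, and the job is handed in when it is done.

```bash
mkdir -p pics; ls; python3 - <<'E'
from workcell import *
import cv2
o=get_obs(); print({k:o[k] for k in('clock','tool_pos','orientation','opening','force')})
import pickle
for n in("scene","top"):
    s=snapshot(n); pickle.dump(s,open(f'{n}0.pkl','wb')); cv2.imwrite(f'pics/{n}0.png',s['pixels'][:,:,::-1])
    print(n,s['fovy'],s['cx'],s['cy'],s['view'])
E
```

```text
pics
{'clock': 0.0, 'tool_pos': array([ 0.14665324, -0.63277588,  0.23043492]), 'orientation': array([-7.81671089e-04,  9.93518838e-01,  1.13664788e-01, -1.52954628e-04]), 'opening': 0.9985837525486263, 'force': array([ 0.78182007, -0.09370505,  0.10887339])}
scene 51.3796857588922 275.35238226485336 211.82084081558202 [[ 0.39729268  0.91762476  0.01110532 -0.27011807]
 [ 0.6029361  -0.25188462 -0.75698229 -0.25078616]
 [-0.69182844  0.30743932 -0.65334101  1.45532363]
 [ 0.          0.          0.          1.        ]]
top 57.85675346894906 278.156403118586 208.5045369521219 [[-2.06265343e-03 -9.99961953e-01  8.47569634e-03  2.20529506e-02]
 [-9.89515938e-01  8.16987589e-04 -1.44421400e-01  5.59011619e-01]
 [ 1.44408981e-01 -8.68472791e-03 -9.89479975e-01  1.15530089e+00]
 [ 0.00000000e+00  0.00000000e+00  0.00000000e+00  1.00000000e+00]]
```

View pics/scene0.png

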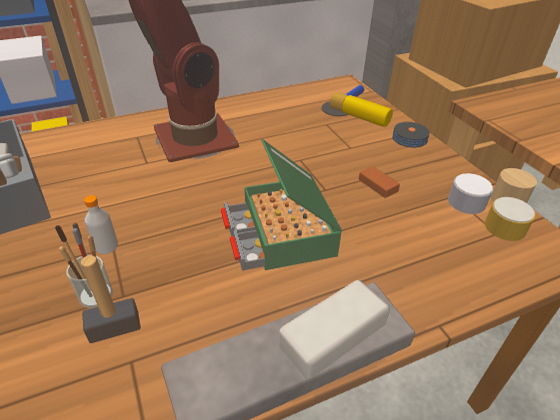

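View pics/top0.png

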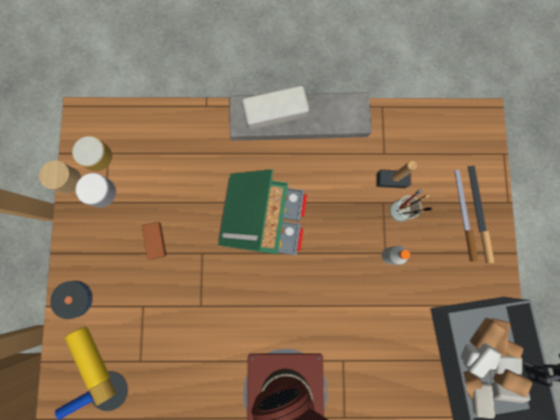

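The chest sits mid-bench with its drawers pointing to world −y: red pulls at about (304,205) and (299,240) in the top view. The lid is up, with its hinge on the left at about (222,245). The bottle (397,255), jar (408,208) and hammer (395,178) stand roughly 0.2 m beyond the drawers. The stone is at (153,240).

```bash
cat > h.py <<'E'
import numpy as np,cv2,pickle
def ray(s,u,v):
    f=s['pixels'].shape[0]/2/np.tan(np.radians(s['fovy'])/2); V=np.array(s['view']); R=V[:3,:3]
    d=R.T@np.array([(u-s['cx'])/f,(v-s['cy'])/f,1]); return -R.T@V[:3,3],d
def plane(s,u,v,z):
    c,d=ray(s,u,v); return c+d*(z-c[2])/d[2]
def tri(s1,p1,s2,p2):
    A=[];b=[]
    for s,p in((s1,p1),(s2,p2)):
        c,d=ray(s,*p); d/=np.linalg.norm(d); P=np.eye(3)-np.outer(d,d); A.append(P); b.append(P@c)
    return np.linalg.lstsq(np.vstack(A),np.hstack(b),rcond=None)[0]
def reds(s):
    h=cv2.cvtColor(s['pixels'],cv2.COLOR_RGB2HSV)
    m=(((h[...,0]<6)|(h[...,0]>174))&(h[...,1]>190)&(h[...,2]>110)).astype(np.uint8)
    n,l,st,c=cv2.connectedComponentsWithStats(m)
    return [(st[i],c[i],cv2.boxPoints(cv2.minAreaRect(np.argwhere(l==i)[:,::-1].astype(np.float32))).round(1)) for i in range(1,n) if st[i][4]>20]
E
python3 - <<'E'
from h import *
a=pickle.load(open('scene0.pkl','rb'));b=pickle.load(open('top0.pkl','rb'))
for s in(a,b):
    for r in reds(s): print(r[0],r[1].round(1),[plane(s,*p,.04).round(3)[:2].tolist() for p in r[2]])
c1=cv2.resize(a['pixels'][130:275,200:350],None,fx=4,fy=4,interpolation=cv2.INTER_CUBIC)
cv2.imwrite('pics/c1.png',c1[:,:,::-1])
c2=cv2.resize(b['pixels'][155:265,205:325],None,fx=5,fy=5,interpolation=cv2.INTER_CUBIC)
cv2.imwrite('pics/c2.png',c2[:,:,::-1])
E
```

```text
[221 208   8  21  87] [224.7 217.7] [[0.431, -0.046], [0.432, -0.036], [0.508, -0.048], [0.508, -0.058]]
[230 237  10  23 108] [234.4 247.8] [[0.541, -0.06], [0.541, -0.049], [0.615, -0.06], [0.615, -0.071]]
[302 195   4  21  42] [303.7 205.2] [[0.539, -0.052], [0.603, -0.061], [0.602, -0.068], [0.538, -0.058]]
[298 229   5  21  41] [300.1 239. ] [[0.432, -0.04], [0.495, -0.049], [0.494, -0.054], [0.432, -0.045]]
```

View pics/c1.png

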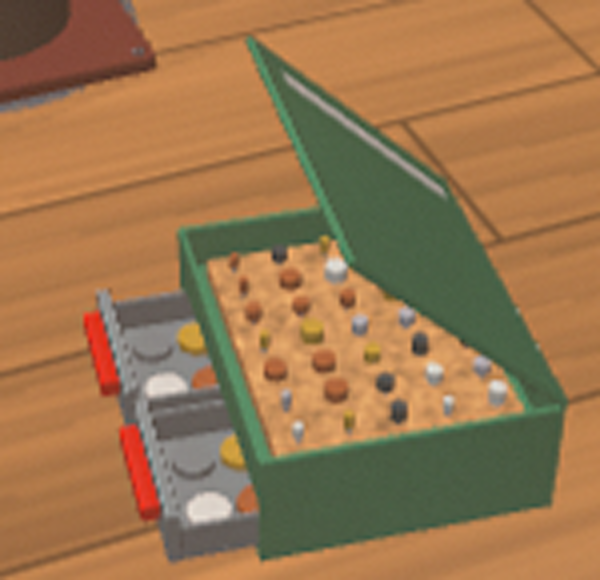

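View pics/c2.png

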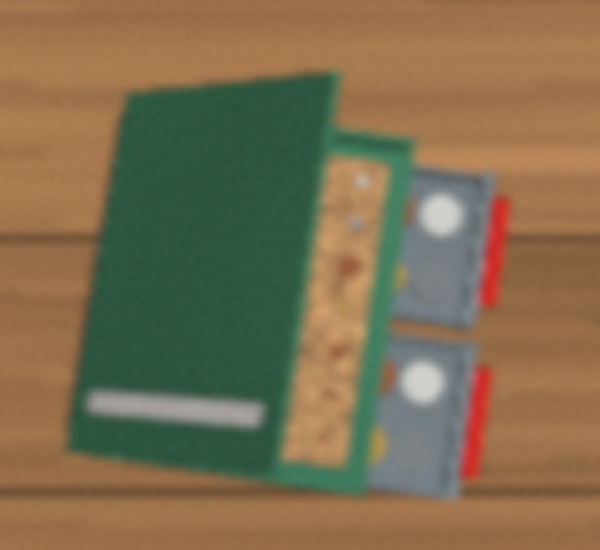

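The crops show the key corners clearly. Front rim corners are at about (287,183) and (278,254) in the top view. The lid's free edge runs (273,170)–(259,251) in the top view and (262,139)–(288,195) in the scene view. Drawer a (chest +y) is the one nearer the robot.

```bash
python3 - <<'E'
from h import *
a=pickle.load(open('scene0.pkl','rb'));b=pickle.load(open('top0.pkl','rb'))
fa=tri(a,(245.5,188),b,(278,254)); fb=tri(a,(266.3,245),b,(287.4,183.4))
print('front rim corners',fa,fb,plane(b,278,254,.08),plane(b,287.4,183.4,.08),plane(a,245.5,188,.08),plane(a,266.3,245,.08))
print('rear far rim',plane(a,340.5,230.5,.08))
ea=tri(a,(262.5,139.5),b,(259.4,251)); eb=tri(a,(288,195.5),b,(272.6,169.6)); print('lid edge',ea,eb)
d=fb-fa; d[2]=0; yb=d/np.linalg.norm(d); X=np.array([-yb[1],yb[0],0]); print('chest -y',yb,'x',X,'w',np.linalg.norm(d))
mid=(plane(b,278,254,.08)+plane(b,287.4,183.4,.08)+plane(a,245.5,188,.08)+plane(a,266.3,245,.08))/4
h=mid+.18*X; h[2]=.083; e=(ea+eb)/2; r=e-h
print('front mid',mid,'hinge',h,'edge',e,'len',np.linalg.norm(r),'theta',np.arctan2(r[2],-r@X))
for n,u in(('glue',(397,258)),('jar',(405,212)),('ham',(395,180))): print(n,plane(b,*u,.03))
for A,B in zip(reds(a),sorted(reds(b),key=lambda r:-r[1][1])):
    p=tri(a,A[1],b,B[1]); print('pull',p,'out',(mid-p)@X, 'lat',(p-mid)@yb)
E
```

```text
front rim corners [0.41704811 0.02538483 0.07347411] [ 0.63265081 -0.00486234  0.07705841] [0.41581764 0.02234177 0.08      ] [ 0.63119663 -0.00696965  0.08      ] [0.42611497 0.02572967 0.08      ] [ 0.63607113 -0.00372942  0.08      ]
rear far rim [0.65870005 0.17081835 0.08      ]
lid edge [0.42102239 0.07418577 0.20908165] [0.6424722  0.03950295 0.21078483]
chest -y [ 0.99030211 -0.13893067  0.        ] x [0.13893067 0.99030211 0.        ] w 0.21771406942307675
front mid [0.52730009 0.00934309 0.08      ] hinge [0.55230761 0.18759747 0.083     ] edge [0.5317473  0.05684436 0.20993324] len 0.18338797565653106 theta 0.7645418433896007
glue [ 0.40400862 -0.34979816  0.03      ]
jar [ 0.54900779 -0.3821738   0.03      ]
ham [ 0.6529815  -0.35513442  0.03      ]
pull [ 0.46383134 -0.04658726  0.03400002] out 0.06420569895619138 lat -0.055082800777558776
pull [ 0.57110282 -0.05894837  0.03205561] out 0.0615436355138393 lat 0.0528657167222879
```

```bash
cat >> h.py <<'E'
from scipy.spatial.transform import Rotation as Ro
X=np.array([.139,.990,0]); YB=np.array([.990,-.139,0]); H=np.array([.552,.188,0])
def go(al,lat,z):  # al along chest x from hinge, lat along chest -y
    from workcell import get_obs
    o=get_obs(); q=np.array(o['orientation']); R=Ro.from_quat(q[[1,2,3,0]]).as_matrix()
    t=H+al*X+lat*YB+np.array([0,0,z]); d=R.T@(t-o['tool_pos'])*100
    p=np.array(o['tool_pos'])-H
    print('clk',round(o['clock'],2),'at al/lat/z',(p@X).round(4),(p@YB).round(4),p[2].round(4),'F',np.round(o['force'],1),'op',round(o['opening'],2))
    yaw=np.arctan2(R[1,0],R[0,0]); print('tx ty tz',d.round(2),'roll',round(-(np.arctan2(.99,.139)-yaw),3),'zaxis',R[:,2].round(3),'j',np.round(o['joints'],2))
E
python3 -m handwheel '[{"gripper":0,"tz":-4},{"gripper":0,"tz":-8,"roll":-0.12},{"gripper":0,"tx":3.3,"ty":-2.1,"tz":-8,"roll":-0.24},{"gripper":0,"tx":6.6,"ty":-4.2,"tz":-8,"roll":-0.36},{"gripper":0,"tx":9.9,"ty":-6.3,"tz":-8,"roll":-0.48},{"gripper":0,"tx":13.2,"ty":-8.4,"tz":-8,"roll":-0.6},{"gripper":0,"tx":16.5,"ty":-10.5,"tz":-8,"roll":-0.72},{"gripper":0,"tx":19.8,"ty":-12.6,"tz":-8,"roll":-0.84}]'
python3 -c "
from h import *
go(-.1,0,.31)"
```

```text
clk 0.1 at al/lat/z -0.8689 -0.2871 0.2305 F [-0.2 -1.  -0.7] op 1.0
tx ty tz [ 54.43 -61.49  -7.86] roll -1.203 zaxis [-0.     0.001 -1.   ] j [ 1.24  0.33  0.04  1.47 -0.01  1.34 -0.06]schema error: expected keys gripper, tx, ty, tz, roll
```

```bash

python3 -m handwheel '[{"gripper":0,"tx":0,"ty":0,"tz":-4,"roll":0},{"gripper":0,"tx":0,"ty":0,"tz":-8,"roll":-0.12},{"gripper":0,"tx":3.3,"ty":-2.1,"tz":-8,"roll":-0.24},{"gripper":0,"tx":6.6,"ty":-4.2,"tz":-8,"roll":-0.36},{"gripper":0,"tx":9.9,"ty":-6.3,"tz":-8,"roll":-0.48},{"gripper":0,"tx":13.2,"ty":-8.4,"tz":-8,"roll":-0.6},{"gripper":0,"tx":16.5,"ty":-10.5,"tz":-8,"roll":-0.72},{"gripper":0,"tx":19.8,"ty":-12.6,"tz":-8,"roll":-0.84}]'
python3 -c "
from h import *
go(-.1,0,.31)"
```

```text
clock: 0.77
tool_pos: [0.3121, -0.464, 0.3111]
orientation: [-0.0, 0.859, 0.511, -0.0]
force: [1.4, -0.5, -0.1]
opening: -0.001
gripper_force: 0.0
clk 0.77 at al/lat/z -0.6789 -0.1469 0.3111 F [ 1.4 -0.5 -0.1] op -0.0
tx ty tz [59.39 -6.52  0.11] roll -0.358 zaxis [-0.  0. -1.] j [ 1.07  0.13 -0.19  1.56  0.02  1.46  0.38]
```

```bash

python3 -m handwheel '[{"gripper":0,"tx":3.8,"ty":0,"tz":0,"roll":-0.12},{"gripper":0,"tx":7.6,"ty":0,"tz":0,"roll":-0.24},{"gripper":0,"tx":11.4,"ty":-0.3,"tz":0,"roll":-0.358},{"gripper":0,"tx":15.2,"ty":-0.6,"tz":0,"roll":-0.358},{"gripper":0,"tx":19,"ty":-1,"tz":0,"roll":-0.358},{"gripper":0,"tx":22.8,"ty":-1.5,"tz":0,"roll":-0.358},{"gripper":0,"tx":26.6,"ty":-2,"tz":0,"roll":-0.358},{"gripper":0,"tx":30.4,"ty":-2.5,"tz":0,"roll":-0.358}]'
python3 -c "
from h import *
go(-.1,0,.31)"
```

```text
clock: 1.43
tool_pos: [0.436, -0.1855, 0.3112]
orientation: [-0.0, 0.757, 0.654, -0.0]
force: [1.9, -0.9, 0.2]
opening: -0.005
gripper_force: 0.0
clk 1.43 at al/lat/z -0.3858 -0.063 0.3112 F [ 1.9 -0.9  0.2] op -0.0
tx ty tz [28.63  6.14  0.11] roll -0.006 zaxis [-0. -0. -1.] j [ 0.81 -0.04 -0.48  1.72 -0.02  1.45  0.19]
```

```bash

python3 -m handwheel '[{"gripper":0,"tx":3.8,"ty":0.8,"tz":0,"roll":0},{"gripper":0,"tx":7.6,"ty":1.6,"tz":0,"roll":0},{"gripper":0,"tx":11.4,"ty":2.4,"tz":0,"roll":0},{"gripper":0,"tx":15.2,"ty":3.2,"tz":0,"roll":0},{"gripper":0,"tx":19,"ty":4,"tz":0,"roll":0},{"gripper":0,"tx":22.8,"ty":4.9,"tz":0,"roll":0},{"gripper":0,"tx":26.6,"ty":5.7,"tz":0,"roll":0},{"gripper":0,"tx":28.6,"ty":6.1,"tz":0,"roll":0}]'
python3 - <<'E'
from h import *
go(-.1,0,.22)
from workcell import *
a=snapshot('scene'); w=snapshot('wrist')
cv2.imwrite('pics/m1.png',np.hstack([cv2.resize(a['pixels'][80:290,160:370],(400,400)),cv2.resize(w['pixels'],(400,300))[:].copy() if 0 else cv2.resize(w['pixels'],(400,400))])[:,:,::-1])
E
```

```text
clock: 2.1
tool_pos: [0.5377, 0.0917, 0.3112]
orientation: [-0.001, 0.755, 0.655, 0.001]
force: [-0.3, -0.5, 0.4]
opening: 0.001
gripper_force: 0.0
clk 2.1 at al/lat/z -0.0974 -0.0008 0.3112 F [-0.3 -0.5  0.4] op 0.0
tx ty tz [-0.28  0.08  9.12] roll -0.002 zaxis [-0.     0.002 -1.   ] j [ 0.45  0.16 -0.78  1.56  0.11  1.47 -0.48]
```

View pics/m1.png

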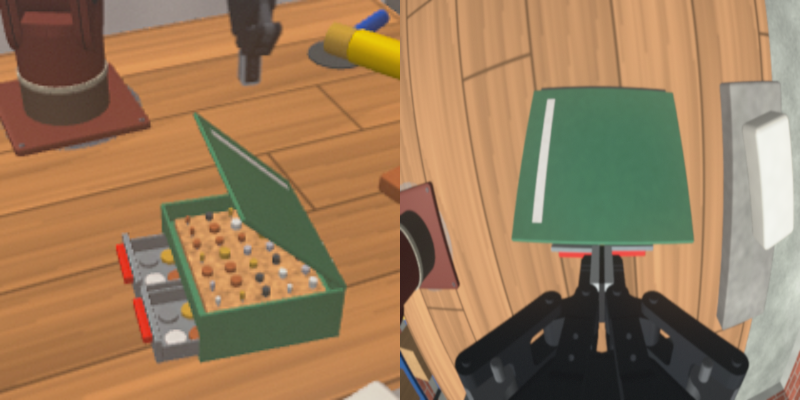

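The left half shows the shut fingertips above the lid near its free edge. The right half shows the whole lid centred beneath the wrist. I'll descend to just above the lid.

```bash

python3 -m handwheel '[{"gripper":0,"tx":-0.3,"ty":0,"tz":3,"roll":0},{"gripper":0,"tx":-0.3,"ty":0,"tz":6,"roll":0},{"gripper":0,"tx":-0.3,"ty":0,"tz":8,"roll":0},{"gripper":0,"tx":-0.3,"ty":0,"tz":9,"roll":0},{"gripper":0,"tx":-0.5,"ty":0,"tz":10,"roll":0},{"gripper":0,"tx":-1,"ty":0,"tz":11,"roll":0},{"gripper":0,"tx":-1.5,"ty":0,"tz":12,"roll":0}]'
python3 -c "
from h import *
go(-.159,0,.087)"
```

```text
clock: 2.78
tool_pos: [0.536, 0.0716, 0.1916]
orientation: [0.0, 0.756, 0.654, 0.001]
force: [-0.1, 0.7, 1.6]
opening: -0.001
gripper_force: 0.8
clk 2.78 at al/lat/z -0.1175 0.0003 0.1916 F [-0.1  0.7  1.6] op -0.0
tx ty tz [-4.15 -0.02 10.46] roll -0.006 zaxis [ 0.002  0.    -1.   ] j [ 0.46  0.21 -0.76  1.76  0.16  1.23 -0.48]
```

```bash

python3 -m handwheel '[{"gripper":0,"tx":-0.5,"ty":0,"tz":1,"roll":0},{"gripper":0,"tx":-1,"ty":0,"tz":2,"roll":0},{"gripper":0,"tx":-1.5,"ty":0,"tz":3,"roll":0},{"gripper":0,"tx":-2,"ty":0,"tz":4,"roll":0},{"gripper":0,"tx":-2.5,"ty":0,"tz":5,"roll":0},{"gripper":0,"tx":-3,"ty":0,"tz":6,"roll":0},{"gripper":0,"tx":-3.5,"ty":0,"tz":7,"roll":0},{"gripper":0,"tx":-3.8,"ty":0,"tz":8,"roll":0}]'
python3 -c "
from h import *
go(-.159,0,.087)"
```

```text
clock: 3.45
tool_pos: [0.5297, 0.0337, 0.1102]
orientation: [-0.0, 0.757, 0.654, -0.0]
force: [0.2, 0.7, 1.5]
opening: -0.0
gripper_force: 0.6
clk 3.45 at al/lat/z -0.1558 -0.0007 0.1102 F [0.2 0.7 1.5] op -0.0
tx ty tz [-0.31  0.07  2.32] roll -0.006 zaxis [-0.  0. -1.] j [ 0.5   0.27 -0.73  1.87  0.21  1.08 -0.46]
```

```bash

python3 -m handwheel '[{"gripper":0,"tx":-0.2,"ty":0,"tz":0.6,"roll":0},{"gripper":0,"tx":-0.3,"ty":0,"tz":1.2,"roll":0},{"gripper":0,"tx":-0.3,"ty":0,"tz":1.6,"roll":0},{"gripper":0,"tx":-0.3,"ty":0,"tz":2,"roll":0},{"gripper":0,"tx":-0.3,"ty":0,"tz":2.2,"roll":0},{"gripper":0,"tx":-0.3,"ty":0,"tz":2.3,"roll":0},{"gripper":0,"tx":-0.3,"ty":0,"tz":2.4,"roll":0}]'
python3 -c "
from h import *
go(-.159,0,.087)"
```

```text
clock: 4.03
tool_pos: [0.5296, 0.0315, 0.0875]
orientation: [0.0, 0.756, 0.654, 0.0]
force: [-0.6, -0.0, 1.2]
opening: -0.002
gripper_force: 0.5
clk 4.03 at al/lat/z -0.158 -0.0005 0.0875 F [-0.6 -0.   1.2] op -0.0
tx ty tz [-0.09  0.05  0.05] roll -0.005 zaxis [ 0. -0. -1.] j [ 0.49  0.3  -0.72  1.89  0.23  1.03 -0.47]
```

```bash

python3 -m handwheel '[{"gripper":0,"tx":0,"ty":0,"tz":0.1,"roll":0},{"gripper":0,"tx":0,"ty":0,"tz":0.2,"roll":0},{"gripper":0,"tx":0,"ty":0,"tz":0.2,"roll":0}]'
python3 -m handwheel '[{"gripper":0,"tx":0,"ty":0,"tz":0.1,"roll":0},{"gripper":0,"tx":0,"ty":0,"tz":0.1,"roll":0}]'
python3 - <<'E'
from h import *
go(-.159,0,.087)
from workcell import *
a=snapshot('scene')
cv2.imwrite('pics/m2.png',cv2.resize(a['pixels'][100:280,180:370],(760,720))[:600,:,::-1])
E
```

```text
clock: 4.28
tool_pos: [0.5296, 0.0316, 0.0861]
orientation: [0.0, 0.756, 0.654, 0.0]
force: [-3.2, -1.0, 7.6]
opening: -0.002
gripper_force: 3.9
clock: 4.45
tool_pos: [0.5297, 0.0315, 0.0859]
orientation: [0.001, 0.756, 0.654, -0.0]
force: [-7.7, -2.2, 17.8]
opening: 0.002
gripper_force: 9.0
clk 4.45 at al/lat/z -0.158 -0.0003 0.0859 F [-7.7 -2.2 17.8] op 0.0
tx ty tz [-0.09  0.03 -0.11] roll -0.005 zaxis [ 0.001 -0.001 -1.   ] j [ 0.49  0.3  -0.72  1.89  0.23  1.03 -0.48]
```

View pics/m2.png

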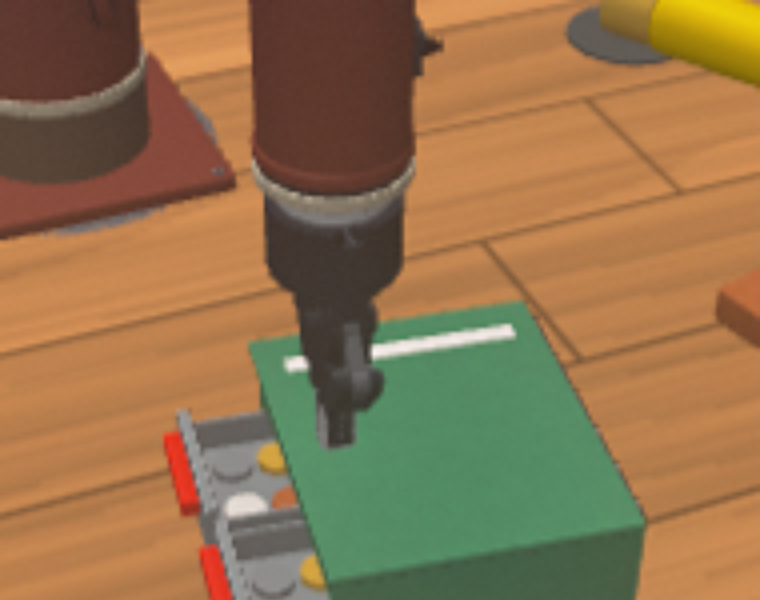

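The lid lies flat on the rim, level and shut, with contact resisted at 18 N at z = 0.086. Next I'll move to the front of drawer a.

```bash

python3 -m handwheel '[{"gripper":0,"tx":0,"ty":0,"tz":-2,"roll":0},{"gripper":0,"tx":0,"ty":0,"tz":-4,"roll":0},{"gripper":0,"tx":-3.5,"ty":-1.5,"tz":-4,"roll":0},{"gripper":0,"tx":-7,"ty":-3,"tz":-4,"roll":0},{"gripper":0,"tx":-10,"ty":-4.5,"tz":-4,"roll":0},{"gripper":0,"tx":-12.5,"ty":-5.4,"tz":-4,"roll":0},{"gripper":0,"tx":-13.2,"ty":-5.4,"tz":-4,"roll":0},{"gripper":0,"tx":-13.2,"ty":-5.4,"tz":-4,"roll":0}]'
python3 -c "
from h import *
go(-.29,-.054,.031)"
```

```text
clock: 5.17
tool_pos: [0.4564, -0.0937, 0.1245]
orientation: [0.001, 0.758, 0.653, -0.0]
force: [0.0, -0.7, 0.9]
opening: -0.005
gripper_force: 0.0
clk 5.17 at al/lat/z -0.2921 -0.0555 0.1245 F [ 0.  -0.7  0.9] op -0.0
tx ty tz [0.24 0.14 9.35] roll -0.01 zaxis [ 0.    -0.001 -1.   ] j [ 0.75  0.09 -0.66  2.    0.07  1.07 -0.1 ]
```

```bash

python3 -m handwheel '[{"gripper":0,"tx":0,"ty":0,"tz":3,"roll":0},{"gripper":0,"tx":0,"ty":0,"tz":6,"roll":0},{"gripper":0,"tx":0,"ty":0.1,"tz":8,"roll":0},{"gripper":0,"tx":0,"ty":0.1,"tz":9,"roll":0},{"gripper":0,"tx":0,"ty":0.1,"tz":9.3,"roll":-0.01},{"gripper":0,"tx":0,"ty":0.1,"tz":9.3,"roll":-0.01}]'
python3 - <<'E'
from h import *
go(-.204,-.054,.031)
from workcell import *
a=snapshot('scene')
cv2.imwrite('pics/m3.png',cv2.resize(a['pixels'][130:280,180:370],(760,600))[:,:,::-1])
E
```

```text
clock: 5.67
tool_pos: [0.4583, -0.0904, 0.0312]
orientation: [-0.001, 0.752, 0.659, 0.0]
force: [-0.5, 0.4, -0.0]
opening: -0.002
gripper_force: 0.0
clk 5.67 at al/lat/z -0.2886 -0.0541 0.0312 F [-0.5  0.4 -0. ] op -0.0
tx ty tz [8.48 0.07 0.03] roll 0.007 zaxis [-0.     0.001 -1.   ] j [ 0.7   0.24 -0.65  2.08  0.19  0.88 -0.19]
```

View pics/m3.png

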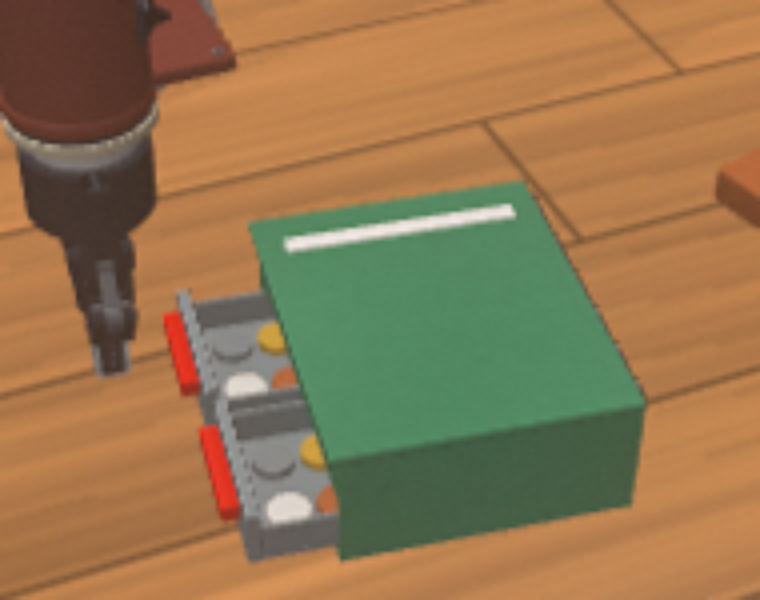

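The lid is shut, and the fingertips (about (112,370) in the crop) stand in front of drawer a's pull, lined up with its middle. I'll push gently.

```bash

python3 -m handwheel '[{"gripper":0,"tx":1.5,"ty":0,"tz":0,"roll":0},{"gripper":0,"tx":2.5,"ty":0,"tz":0,"roll":0},{"gripper":0,"tx":3.3,"ty":0,"tz":0,"roll":0},{"gripper":0,"tx":4.1,"ty":0,"tz":0,"roll":0},{"gripper":0,"tx":5,"ty":0,"tz":0,"roll":0},{"gripper":0,"tx":6,"ty":0,"tz":0,"roll":0},{"gripper":0,"tx":7,"ty":0,"tz":0,"roll":0},{"gripper":0,"tx":7.5,"ty":0,"tz":0,"roll":0}]'
python3 -c "
from h import *
go(-.204,-.054,.031)"
```

```text
clock: 6.38
tool_pos: [0.4683, -0.0155, 0.0315]
orientation: [-0.0, 0.753, 0.658, 0.0]
force: [0.5, -2.2, 0.5]
opening: 0.006
gripper_force: 0.8
clk 6.38 at al/lat/z -0.2131 -0.0546 0.0315 F [ 0.5 -2.2  0.5] op 0.01
tx ty tz [0.92 0.07 0.05] roll 0.006 zaxis [ 0.  0. -1.] j [ 0.58  0.25 -0.69  2.08  0.21  0.88 -0.37]
```

```bash

python3 -m handwheel '[{"gripper":0,"tx":0.3,"ty":0,"tz":0,"roll":0},{"gripper":0,"tx":0.6,"ty":0,"tz":0,"roll":0},{"gripper":0,"tx":0.7,"ty":0,"tz":0,"roll":0},{"gripper":0,"tx":0.8,"ty":0,"tz":0,"roll":0},{"gripper":0,"tx":0.8,"ty":0,"tz":0,"roll":0}]'
python3 -c "
from h import *
go(-.204,-.054,.031)"
```

```text
clock: 6.8
tool_pos: [0.4689, -0.0093, 0.0312]
orientation: [-0.0, 0.753, 0.658, -0.0]
force: [0.2, -0.3, 0.4]
opening: -0.001
gripper_force: 0.1
clk 6.8 at al/lat/z -0.2069 -0.0548 0.0312 F [ 0.2 -0.3  0.4] op -0.0
tx ty tz [0.3  0.08 0.02] roll 0.004 zaxis [-0.  0. -1.] j [ 0.57  0.26 -0.7   2.08  0.21  0.88 -0.39]
```

```bash

python3 -m handwheel '[{"gripper":0,"tx":0.2,"ty":0,"tz":0,"roll":0},{"gripper":0,"tx":0.3,"ty":0,"tz":0,"roll":0},{"gripper":0,"tx":0.4,"ty":0,"tz":0,"roll":0},{"gripper":0,"tx":0.4,"ty":0,"tz":0,"roll":0}]'
python3 -m handwheel '[{"gripper":0,"tx":0.1,"ty":0,"tz":0,"roll":0},{"gripper":0,"tx":0.2,"ty":0,"tz":0,"roll":0},{"gripper":0,"tx":0.2,"ty":0,"tz":0,"roll":0}]'
python3 -c "
from h import *
go(-.204,-.054,.031)"
```

```text
clock: 7.13
tool_pos: [0.4691, -0.008, 0.0312]
orientation: [0.001, 0.754, 0.657, -0.001]
force: [-1.5, -11.1, 2.7]
opening: 0.002
gripper_force: 5.4
clock: 7.38
tool_pos: [0.4691, -0.0079, 0.0312]
orientation: [0.001, 0.754, 0.656, -0.002]
force: [-2.6, -16.5, 4.1]
opening: -0.002
gripper_force: 8.8
clk 7.38 at al/lat/z -0.2055 -0.0548 0.0312 F [ -2.6 -16.5   4.1] op -0.0
tx ty tz [0.16 0.08 0.02] roll 0.001 zaxis [-0.002 -0.005 -1.   ] j [ 0.56  0.26 -0.7   2.07  0.22  0.88 -0.4 ]
```

Drawer a is at its stop: 16 N with no motion, where home was expected. I'll back off, shift to drawer b and push it.

```bash

python3 -m handwheel '[{"gripper":0,"tx":-2,"ty":0,"tz":0,"roll":0},{"gripper":0,"tx":-5,"ty":0,"tz":0,"roll":0},{"gripper":0,"tx":-8,"ty":0,"tz":0,"roll":0},{"gripper":0,"tx":-9,"ty":2,"tz":0,"roll":0},{"gripper":0,"tx":-9,"ty":5,"tz":0,"roll":0},{"gripper":0,"tx":-9,"ty":8,"tz":0,"roll":0},{"gripper":0,"tx":-9,"ty":10.8,"tz":0,"roll":0},{"gripper":0,"tx":-9,"ty":10.8,"tz":0,"roll":0}]'
python3 -c "
from h import *
go(-.204,.054,.031)"
```

```text
clock: 8.05
tool_pos: [0.5693, -0.1074, 0.0314]
orientation: [0.001, 0.754, 0.657, 0.002]
force: [-1.9, 0.5, 0.3]
opening: 0.003
gripper_force: 0.0
clk 8.05 at al/lat/z -0.2901 0.0582 0.0314 F [-1.9  0.5  0.3] op 0.0
tx ty tz [ 8.62 -0.4   0.06] roll 0.003 zaxis [ 0.003  0.001 -1.   ] j [ 0.61  0.45 -0.6   1.82  0.3   0.96 -0.26]
```

```bash

python3 -m handwheel '[{"gripper":0,"tx":1.5,"ty":-0.3,"tz":0,"roll":0},{"gripper":0,"tx":2.5,"ty":-0.3,"tz":0,"roll":0},{"gripper":0,"tx":3.3,"ty":-0.3,"tz":0,"roll":0},{"gripper":0,"tx":4.1,"ty":-0.3,"tz":0,"roll":0},{"gripper":0,"tx":5,"ty":-0.3,"tz":0,"roll":0},{"gripper":0,"tx":6,"ty":-0.3,"tz":0,"roll":0},{"gripper":0,"tx":7,"ty":-0.3,"tz":0,"roll":0},{"gripper":0,"tx":7.6,"ty":-0.3,"tz":0,"roll":0}]'
python3 -m handwheel '[{"gripper":0,"tx":0.3,"ty":0,"tz":0,"roll":0},{"gripper":0,"tx":0.6,"ty":0,"tz":0,"roll":0},{"gripper":0,"tx":0.8,"ty":0,"tz":0,"roll":0},{"gripper":0,"tx":0.8,"ty":0,"tz":0,"roll":0}]'
python3 -c "
from h import *
go(-.204,.054,.031)"
```

```text
clock: 8.72
tool_pos: [0.5722, -0.0296, 0.0315]
orientation: [-0.0, 0.753, 0.658, 0.0]
force: [-0.0, -2.4, -0.9]
opening: 0.001
gripper_force: 0.8
clock: 9.05
tool_pos: [0.5732, -0.0236, 0.0314]
orientation: [0.0, 0.753, 0.658, -0.0]
force: [-0.8, -1.3, 0.2]
opening: 0.0
gripper_force: 0.8
clk 9.05 at al/lat/z -0.2065 0.0504 0.0314 F [-0.8 -1.3  0.2] op 0.0
tx ty tz [0.26 0.36 0.04] roll 0.004 zaxis [ 0. -0. -1.] j [ 0.48  0.44 -0.62  1.83  0.31  0.96 -0.41]
```

```bash

python3 -m handwheel '[{"gripper":0,"tx":0.1,"ty":0,"tz":0,"roll":0},{"gripper":0,"tx":0.2,"ty":0,"tz":0,"roll":0},{"gripper":0,"tx":0.3,"ty":0,"tz":0,"roll":0},{"gripper":0,"tx":0.4,"ty":0,"tz":0,"roll":0},{"gripper":0,"tx":0.4,"ty":0,"tz":0,"roll":0}]'
python3 -m handwheel '[{"gripper":0,"tx":0.1,"ty":0,"tz":0,"roll":0},{"gripper":0,"tx":0.2,"ty":0,"tz":0,"roll":0},{"gripper":0,"tx":0.2,"ty":0,"tz":0,"roll":0}]'
python3 -c "
from h import *
go(-.204,.054,.031)"
```

```text
clock: 9.47
tool_pos: [0.5732, -0.0234, 0.0314]
orientation: [0.001, 0.754, 0.657, -0.002]
force: [-3.6, -12.3, 4.9]
opening: -0.001
gripper_force: 6.1
clock: 9.72
tool_pos: [0.5732, -0.0233, 0.0314]
orientation: [0.002, 0.755, 0.656, -0.003]
force: [-5.9, -17.2, 6.5]
opening: 0.003
gripper_force: 8.7
clk 9.72 at al/lat/z -0.2063 0.0504 0.0314 F [ -5.9 -17.2   6.5] op 0.0
tx ty tz [0.24 0.36 0.03] roll -0.0 zaxis [-0.002 -0.006 -1.   ] j [ 0.47  0.44 -0.62  1.83  0.32  0.97 -0.43]
```

Drawer b is at its stop too. I'll back off, then rise clear and check.

```bash

python3 -m handwheel '[{"gripper":0,"tx":-2,"ty":0,"tz":0,"roll":0},{"gripper":0,"tx":-5,"ty":0,"tz":0,"roll":0},{"gripper":0,"tx":-8,"ty":0,"tz":0,"roll":0},{"gripper":0,"tx":-9,"ty":0,"tz":-3,"roll":0},{"gripper":0,"tx":-9,"ty":0,"tz":-7,"roll":0},{"gripper":0,"tx":-9,"ty":0,"tz":-11,"roll":0},{"gripper":0,"tx":-9,"ty":0,"tz":-15,"roll":0},{"gripper":0,"tx":-9,"ty":0,"tz":-18,"roll":0}]'
python3 -m handwheel '[{"gripper":0,"tx":0,"ty":0,"tz":-2,"roll":0},{"gripper":0,"tx":0,"ty":0,"tz":-2,"roll":0},{"gripper":0,"tx":0,"ty":0,"tz":-2,"roll":0}]'
python3 - <<'E'
from h import *
from workcell import *
a=snapshot('scene');b=snapshot('top')
for s in (a,b):
    for r in reds(s):
        p=plane(s,*r[1],.034); print('pull out', (np.array([.5273,.0093,0])-p)@X, r[0])
cv2.imwrite('pics/m4.png',np.hstack([cv2.resize(a['pixels'][130:280,180:370],(500,400)),cv2.resize(b['pixels'][150:270,205:295],(300,400))])[:,:,::-1])
cv2.imwrite('pics/m5.png',np.hstack([pickle.load(open('top0.pkl','rb'))['pixels'][150:290,130:450],b['pixels'][150:290,130:450]])[:,:,::-1])
E
```

```text
clock: 10.38
tool_pos: [0.5627, -0.1063, 0.2151]
orientation: [0.001, 0.753, 0.658, 0.001]
force: [1.1, 0.1, -0.2]
opening: -0.001
gripper_force: 0.0
clock: 10.63
tool_pos: [0.5627, -0.1065, 0.2326]
orientation: [0.001, 0.753, 0.658, 0.001]
force: [-0.3, -0.5, -0.7]
opening: -0.0
gripper_force: 0.0
pull out 0.006947534953235187 [243 205   9  20  89]
pull out 0.007814940544971996 [252 233  10  23 112]
```

View pics/m4.png

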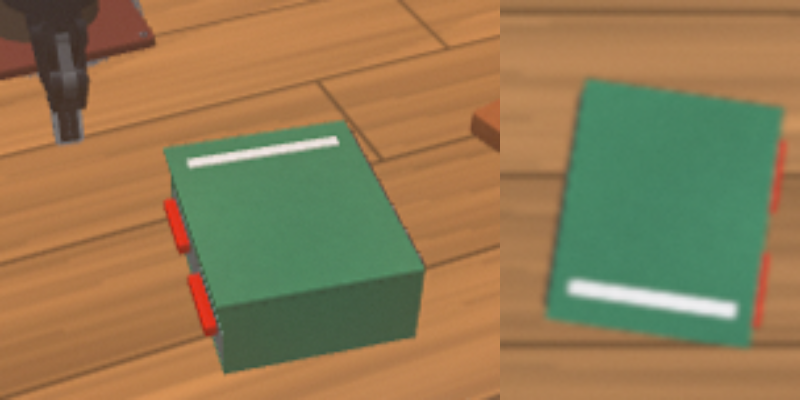

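View pics/m5.png

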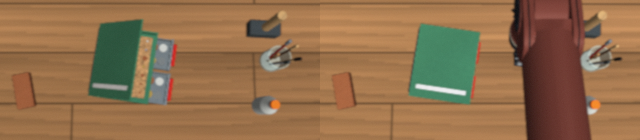

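Both drawers are flush, with the red pulls just outside the front edge. The lid lies level, the standing objects are unmoved, and the gripper is clear at z = 0.23.

```bash
python3 -c "
from workcell import *
print(sign_off())"
```

```text
the job is handed in; nothing more can be done
None
```

I pushed both drawers to their stops and the lid down flat, with no sign in the pictures that anything nearby moved, and handed the job in at about 10.7 s on the robot's clock; the hand-in gave no pass or fail.

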